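Raise the rice-cake case window to its pointer

TASK

Open the counterweighted glass window of the rice-cake case: put the fingertips beneath the lip along its bottom edge and push it straight up until the lip is level with the pointer clamped on the post, then leave it standing there and take the hand away. Do not pinch or grip the lip, and leave the cup, the jar and the tray of cakes where they stand.

Things in the scene. Friction and masses are not known exactly. Their poses are not given: they have to be found in the camera images.
- case: Display case fixed to the counter: wooden plinth 240 x 420 x 100 mm high, front posts 24 x 24 mm, 464 mm tall with a crossbar, glass behind. Origin: centre of the plinth's underside. +x points from its front (lip side, facing the robot) to its open back, +y to the left post, z up. Plinth and post fronts at x = -120 mm, posts at y = -190 and 190 mm. The space under the lip is free.
- window (a joint): Height of the window above closed, in m: 0 closed, 0.18 top stop. Aluminium frame 352 mm wide, 150 mm high, with glass, 0.75 to 0.95 kg; it slides straight up between the posts. Inner counterweights balance it: it needs about 2.5 to 5.5 N, plus a little drag, to move, and stays where it is left.
- lip_plate: The lip: aluminium plate on the window's bottom edge, 330 mm wide (y), 6 mm thick, jutting 45 mm towards the robot (-x) from the plinth's front plane; it rises with the window. Origin: middle of its underside at that plane; axes as the case. Its underside is 115 mm above the counter when closed.
- lip_pad: Black rubber strip 310 mm wide, 3 mm thick, lying on top of the lip plate and ending 5 mm behind its front edge. Origin as that of the lip plate. Touching the pad and the plate with the fingers together counts as pinching the lip.
- lip_edge (a point): Middle of the lip's front edge (45 mm in front of the plinth's front plane), half-way up the plate's 6 mm thickness; axes as the case. Level means that its height equals that of pointer_tip.
- pointer_tip (a point): Tip of the height mark: a flat 6 mm thick dark steel pointer on a 44 x 44 x 20 mm collar clamped round the left post (+y), pointing sideways at the left end of the lip, 7 mm beyond it. The point is half-way up its thickness. It is fixed, 67 to 167 mm higher than the closed lip.
- cup: Paper cup with a black lid, 68 mm across, 106 mm high, standing on the counter in front of the case's left post. Origin: centre of its underside.
- honey_jar: Glass jar with a metal cap, 62 mm across, 95 mm high, standing on the counter in front of the case's right post. Origin: centre of its underside.
- cake_tray: White foam tray of rice cakes, 120 x 170 mm, 29 mm high, on the plinth inside the case behind the window. Origin: centre of its underside.

How it is judged:
By the outcome, as a careful person would: the job done as asked, in the order asked, and still so for the second after the job is handed in, with the robot touching nothing.
It also fails if it takes over 42 s, if anything falls off the work surface, if the arm or the gripper's body presses on something with over 40 N, if the wrist force passes 120 N, or if a joint passes its speed limit or range.

ROBOT

A 7-joint arm with a two-finger parallel gripper is mounted at the origin on the work surface. World frame = base frame: x ahead of the robot, y to its left, z up, the work surface at z = 0. Lengths are in m, angles in rad, forces in N, time in s.
With the tool pointing down it reaches from about 0.4 to 0.9 m from the base axis. Payload 5.5 kg.
Tool frame: the origin (TCP) lies at the very end of the fingers, on their centre line; the grasp point (between the pads) lies 19 mm behind it; z points along the fingers, y is the direction in which the jaws open and shut (so a half turn about z gives the same grasp; the last joint's range is limited). The gripper opens to 85 mm and grips with 20 to 120 N. Pads are 22 mm wide; open, the fingers measure 114 mm over their backs; the gripper's body (76 mm by 85 mm) begins 54 mm behind the grasp point. The pads swing forward as they close: fully open they stand 13 mm farther back than shut.
Start: joints at [-0.861, 0.501, -0.427, 1.55, 0.221, 1.138, -0.21], TCP at [0.281, 0.586, 0.231] pointing down, gripper open.
Joint ranges: [-2.88, 2.88], [-0.31, 2.03], [-1.54, 1.56], [0.2, 2.42], [-1.41, 4.55], [0.19, 2.02], [-2.57, 2.57]. Speed limits (rad/s): [2.57, 2.57, 3.14, 3.14, 3.14, 3.14, 3.14].

INTERFACE

Orientations are given as a unit quaternion [x, y, z, w].
In Python, from bench import sensors, imaging, arm, models gives the robot as it stands.
- The arm moves only by the tool apply_moves, never from a script. Its argument "rows" is a list of rows, each a list of 7 numbers: the shift along the tool's x, y, z in cm, then the turn, a rotation vector about the tool's x, y, z in degrees, then the closure, from 0 (fully open) to 1 (shut). A call has 1 to 12 rows; each row is the pose to reach, as a shift and turn from the pose commanded when the call began, along the tool's axes at that moment; what a row does not reach only later rows make up. A row lasts 1/10 s, in which the tool goes at most 50 mm and 8.59 degrees, less where a joint would pass 70% of its speed; a pose out of reach is approached as far as the arm can. A call with a gripper value outside its range is refused whole. The fingers move at their own pace and stop on an object; the grip force is fixed at half the most. Time passes only in rows, so rows that repeat a pose let the fingers close. It gives the time, the measured TCP pose, the force and the opening at its end, in the units of the state.
- sensors.read_state(): the state, without advancing time (a new reading comes with each control period).
- imaging.camera(name): name is "scene" or "top" or "wrist"; returns a dict with "img" (480x640x3 uint8, red, green, blue), "range_z" (480x640 float32, m along the optical axis (not along the pixel's ray), 0 where there is no reading), "vertical_fov" (degrees; the focal length in pixels is half the picture's height over the tangent of half this angle, whatever the lens; pixels are square), "cx", "cy" (the principal point, pixels), "R" (3x3) and "t" (3): a world point X has camera coordinates R X + t; the wrist camera has in their place "T_tool_cam" (4x4, takes a point from camera to tool coordinates, whose origin is the TCP and whose axes are the flange's). Camera axes: x right, y down, z forward; pixel columns grow to the right and rows downward; lengths in m; the calibration is good to about 2 mm. A picture is of the moment at which its call begins: read the wrist's pose just before it.
- arm.sign_off(): hands the job in, once; it reports no verdict.
Trained networks look in a picture, given as the dict that the camera call returned (one of the last four; its "shot" number tells which), for a name from the list of things; names that differ only in an ending like _2 or _b are one class to them, and where a whole thing is asked for, a point or a joint stands for the part that bears it (a point fixed in the world has none). Each returns a list of dicts, best first, with "conf" (0 to 1); they miss things now and then, are a little off and sometimes report something else, mostly with a low value. They report only what shows in the picture. A call takes as long as a camera call.
- models.boxes_of(picture, query): "position" ([x, y, z] in m, in world coordinates, good to about 4 mm: the middle of the surface that is visible of it).
- models.landmark_of(picture, query): "position" ([x, y, z] in m, in world coordinates, good to about 4 mm: a listed point, or the origin of a listed thing).
The state is a dict: "t": time; "qpos": joint angles; "joint_velocities": joint speeds; "joint_efforts": joint torques, N m; "tcp_pos": TCP position; "eef_rot": TCP orientation; "force": force on the tool from outside, world axes, zero at the start; "moment": the same for the moment, N m; "opening": opening from 0.0 (shut) to 1.0 (fully open).
Only numpy, scipy, OpenCV 4.12 (cv2) and the standard library are available. Lean on these libraries where they do the work, as an engineer would, in place of code of your own. Each camera call takes 0.05 s, during which the arm holds its last target. There are 200 camera calls.

## Working session

There is one attempt and no reset: what is moved stays moved. The work goes in short steps, Python scripts to look and compute and a tool call to move; the robot and the scene stay as the last step left them, time stands still between calls to the robot, and variables do not carry over. Pictures are saved under pics/ and viewed, about 8 in all and at most 12, crops included, and the job is handed in when it is done.

Besides the shell and the picture viewer there is one more tool, called after "Call:" by a JSON object that holds its "api" and its "payload". apply_moves: Moves the arm, as the interface text tells. Its arguments: {"type":"object","properties":{"rows":{"type":"array","items":{"type":"array","items":{"type":"number"}}}},"required":["rows"]}

```bash
mkdir -p pics
cat > h.py <<'E'
from bench import sensors, imaging, arm, models
import numpy as np, cv2
from scipy.spatial.transform import Rotation as Ro
np.set_printoptions(precision=4,suppress=True)
def world(p,u,v,z=None):
    f=240/np.tan(np.radians(p["vertical_fov"])/2); z=p["range_z"][v,u] if z is None else z
    c=np.array([(u-p["cx"])*z/f,(v-p["cy"])*z/f,z]); return p["R"].T@(c-p["t"])
def cloud(p):
    f=240/np.tan(np.radians(p["vertical_fov"])/2); z=p["range_z"]
    v,u=np.mgrid[:480,:640]; c=np.stack([(u-p["cx"])*z/f,(v-p["cy"])*z/f,z],-1)
    return (c-p["t"])@p["R"]
def save(p,n): cv2.imwrite("pics/"+n,p["img"][:,:,::-1])
E
python3 - <<'E'
from h import *
s=sensors.read_state(); print(s["t"],s["tcp_pos"],s["eef_rot"],s["force"],s["opening"])
for n in("scene","top"):
    p=imaging.camera(n); save(p,n+"1.png"); print(n,-p["R"].T@p["t"])
    for q in("case","lip_plate","lip_edge","pointer_tip","cup","honey_jar","cake_tray","window"):
        for d in models.landmark_of(p,q)[:2]: print(q,d["conf"],np.array(d["position"]))
E
```

```text
0.0 [0.2806 0.5855 0.2303] [ 0.2216  0.9751 -0.0009 -0.0003] [-0.0068  0.2461  0.0381] 1.0022667011113837
scene [ 0.4547 -0.3588  1.2572]
case 0.33 [ 0.5245 -0.3106 -0.0003]
case 0.29 [0.6732 0.078  0.2517]
lip_plate 0.88 [ 0.6831 -0.0932  0.1492]
lip_edge 0.81 [ 0.6359 -0.0891  0.1538]
pointer_tip 0.78 [0.6736 0.0773 0.2512]
pointer_tip 0.35 [ 0.5214 -0.3092  0.0007]
cup 0.98 [0.6378 0.181  0.0023]
cup 0.51 [ 0.5252 -0.3121  0.003 ]
honey_jar 0.83 [ 0.524  -0.309   0.0038]
cake_tray 0.85 [ 0.7823 -0.099   0.0984]Traceback (most recent call last):
  File "<stdin>", line 6, in <module>
ValueError: it knows: cake_tray, case, cup, honey_jar, lip_edge, lip_pad, lip_plate, pointer_tip
```

Run:
```python
from h import *
for n in("top","scene"):
    p=imaging.camera(n); save(p,n+"2.png"); print(n,-p["R"].T@p["t"])
    for q in("case","lip_plate","lip_pad","lip_edge","pointer_tip","cup","honey_jar","cake_tray"):
        for d in models.landmark_of(p,q)[:2]: print(q,d["conf"],np.array(d["position"]))
    np.savez(n+".npz",c=cloud(p),R=p["R"],t=p["t"])
```

```text
top [0.5263 0.02   1.0808]
case 0.74 [ 0.6381  0.1787 -0.0024]
lip_plate 0.72 [ 0.6822 -0.0933  0.1464]
lip_plate 0.67 [ 0.6858 -0.0946  0.15  ]
lip_pad 0.61 [ 0.6861 -0.096   0.1458]
lip_edge 0.87 [ 0.637  -0.0903  0.1479]
lip_edge 0.48 [ 0.6853 -0.0959  0.1462]
pointer_tip 0.8 [0.6733 0.0805 0.2527]
cup 0.97 [ 0.6389  0.1759 -0.0004]
honey_jar 0.73 [ 0.5192 -0.3099  0.0017]
cake_tray 0.82 [ 0.7841 -0.0959  0.0992]
scene [ 0.4547 -0.3588  1.2572]
lip_pad 0.77 [ 0.6849 -0.0973  0.1523]
lip_edge 0.72 [ 0.6376 -0.0919  0.1511]
pointer_tip 0.63 [0.6743 0.0775 0.2506]
cup 0.77 [0.637  0.1818 0.002 ]
honey_jar 0.95 [ 0.5225 -0.3127  0.0037]
cake_tray 0.7 [ 0.7834 -0.0967  0.0987]
```

View pics/scene1.png

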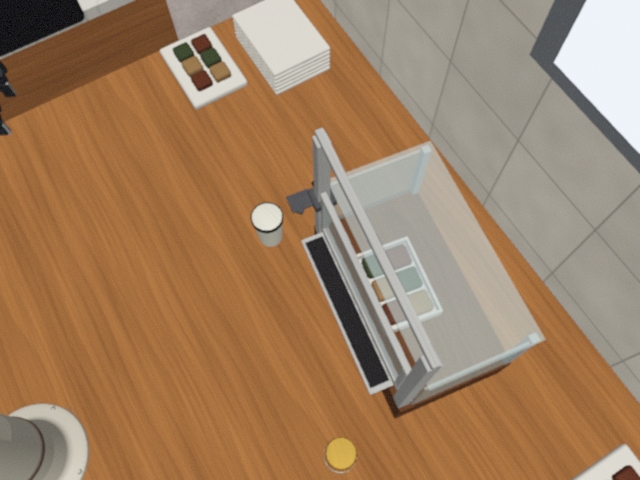

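The scene view shows the lip running from (305,238) to (385,388), the pointer near (300,200), the cup at (268,222) and the jar at (340,455). Next I'll fit the case geometry from depth.

Run:
```python
from h import *
import bench; print(dir(arm),dir(sensors))
for n in("top","scene"):
    c=np.load(n+".npz")["c"]; P=c.reshape(-1,3)
    m=(P[:,0]>.6)&(P[:,0]<.72)&(P[:,1]>-.27)&(P[:,1]<.09)&(P[:,2]>.135)&(P[:,2]<.165); Q=P[m]
    print(n,m.sum(),np.percentile(Q[:,2],[5,25,50,75,95]))
    r=cv2.minAreaRect(Q[:,:2].astype(np.float32)); print(r)
    # front edge line: min x per y-bin
    ys=np.arange(-.24,.07,.01); xs=[Q[abs(Q[:,1]-y)<.006][:,0].min() if (abs(Q[:,1]-y)<.006).any() else np.nan for y in ys]
    ok=~np.isnan(xs); k=np.polyfit(ys[ok],np.array(xs)[ok],1); print("front x=",k, "yaw deg",np.degrees(np.arctan(-k[0])), Q[:,1].min(),Q[:,1].max())
    m=(abs(P[:,0]-.68)<.06)&(abs(P[:,1]-.1)<.06)&(P[:,2]>.2)&(P[:,2]<.3);Q=P[m]; print("ptr",m.sum(),np.histogram(Q[:,2],bins=20))
```

```text
['PlanningError', '__class__', '__delattr__', '__dict__', '__dir__', '__doc__', '__eq__', '__format__', '__ge__', '__getattribute__', '__getstate__', '__gt__', '__hash__', '__init__', '__init_subclass__', '__le__', '__lt__', '__module__', '__ne__', '__new__', '__reduce__', '__reduce_ex__', '__repr__', '__setattr__', '__sizeof__', '__str__', '__subclasshook__', '__weakref__', 'sign_off'] ['__class__', '__delattr__', '__dict__', '__dir__', '__doc__', '__eq__', '__format__', '__ge__', '__getattribute__', '__getstate__', '__gt__', '__hash__', '__init__', '__init_subclass__', '__le__', '__lt__', '__module__', '__ne__', '__new__', '__reduce__', '__reduce_ex__', '__repr__', '__setattr__', '__sizeof__', '__str__', '__subclasshook__', '__weakref__', 'read_state']
top 4039 [0.1553 0.158  0.1596 0.1609 0.1627]
((0.664610743522644, -0.08666005730628967), (0.36281150579452515, 0.05201181769371033), 81.14252471923828)
front x= [0.142  0.6525] yaw deg -8.081184983165956 -0.26990676747219505 0.08974142856413604
ptr 1114 (array([ 11,  11,   7,  11,   8,   7,   8,  13,  10,  13,  94, 465, 209,
        50,  43,  36,  17,  16,  22,  63]), array([0.2001, 0.2051, 0.2101, 0.2151, 0.2201, 0.2251, 0.23  , 0.235 ,
       0.24  , 0.245 , 0.25  , 0.255 , 0.26  , 0.265 , 0.27  , 0.275 ,
       0.28  , 0.285 , 0.29  , 0.295 , 0.3   ]))
scene 4330 [0.1538 0.1568 0.1586 0.1602 0.1625]
((0.6626140475273132, -0.0868152529001236), (0.36173197627067566, 0.049426496028900146), 81.60687255859375)
front x= [0.1423 0.6506] yaw deg -8.096286738465148 -0.26935140585670003 0.08907766184310696
ptr 1084 (array([ 15,  13,  15,  14,  10,   9,  13,  13,   9,  31, 209, 287, 168,
        37,  62,  38,  13,  17,  19,  92]), array([0.2003, 0.2053, 0.2103, 0.2152, 0.2202, 0.2252, 0.2302, 0.2352,
       0.2402, 0.2452, 0.2501, 0.2551, 0.2601, 0.2651, 0.2701, 0.2751,
       0.2801, 0.285 , 0.29  , 0.295 , 0.3   ]))
```

View pics/top2.png

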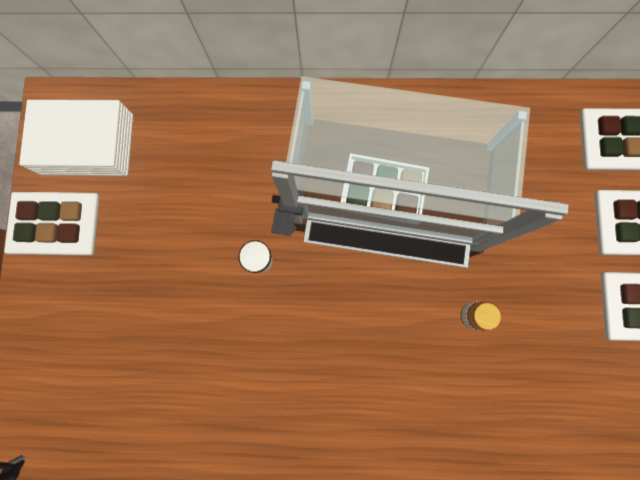

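Call:
{"api": "apply_moves", "payload": {"rows": [[0,0,-2,0,0,0,1],[0,0,-4,-8,0,0,1],[0,0,-4,-16,0,0,1],[0,0,-4,-16,8,0,1]]}}

```text
t: 1.7
tcp_pos: [0.27, 0.584, 0.2689]
eef_rot: [0.212, 0.965, 0.149, -0.038]
force: [-1.9, -0.3, -1.2]
opening: 0.331
```

Top view: lip from (305,230) to (468,258), collar and pointer at (285,218), cup at (255,256), jar at (485,317). The case yaw is about -8°. To plan a horizontal hand, I'll identify the arm's kinematics from the state readings.

Run:
```python
from h import *
import json,itertools
s=sensors.read_state(); print(s["qpos"],s["tcp_pos"],s["eef_rot"],s["force"])
D=[([-0.861,0.501,-0.427,1.55,0.221,1.138,-0.21],[0.2806,0.5855,0.2303],[0.2216,0.9751,-0.0009,-0.0003]),(list(map(float,s["qpos"])),list(map(float,s["tcp_pos"])),list(map(float,s["eef_rot"])))]
json.dump(D,open("D.json","w"))
from scipy.optimize import least_squares
def R(ax,a): return Ro.from_rotvec(a*np.eye(3)[ax]).as_matrix()
res=[]
for sg in itertools.product([1,-1],repeat=6):
    def f(x):
        e=[]
        for q,p,r in D:
            M=R(2,q[0]+x[0]);k=0
            for i in range(1,7): M=M@R(1 if i%2 else 2,sg[i-1]*q[i]+(x[1] if i==6 else 0))
            e.append((Ro.from_quat(r).inv()*Ro.from_matrix(M)).as_rotvec())
        return np.concatenate(e)
    b=min((least_squares(f,[a,c]) for a in(0,1.57,3.1,-1.57) for c in (0,1.57,3.1,-1.57)),key=lambda o:o.cost)
    res.append((b.cost,sg,b.x))
res.sort(key=lambda r:r[0])
for r in res[:5]: print(r)
```

```text
[-0.6739  0.3057 -0.5123  1.7847  0.0176  0.8092 -0.0184] [0.27   0.584  0.2689] [ 0.2124  0.9649  0.1493 -0.0381] [-1.8973 -0.2649 -1.1581]
(np.float64(2.702050263605838e-05), (-1, -1, -1, -1, -1, 1), array([-1.7962,  4.7516]))
(np.float64(2.702050263605857e-05), (1, -1, 1, -1, 1, 1), array([1.3454, 1.61  ]))
(np.float64(0.00017494561932511607), (1, 1, 1, 1, 1, 1), array([3.2019, 2.5112]))
(np.float64(0.00017494561932512086), (-1, 1, -1, 1, -1, 1), array([ 0.0603, -0.6304]))
(np.float64(0.03145603358004806), (1, 1, 1, 1, 1, -1), array([3.2989, 2.3775]))
```

```bash
cat >> h.py <<'E'
def rel(p,R2=None):
    """shift (cm) and rotvec (deg) in tool axes from measured pose to world pos p, rotation R2"""
    s=sensors.read_state(); R1=Ro.from_quat(s["eef_rot"])
    d=R1.inv().apply(np.array(p)-s["tcp_pos"])*100
    r=np.zeros(3) if R2 is None else np.degrees((R1.inv()*R2).as_rotvec())
    print("shift",d.round(2),"turn",r.round(1))
def down(yaw): # tool z down, tool y turned by yaw from world y
    return Ro.from_euler('z',yaw,degrees=True)*Ro.from_matrix(np.diag([-1.,1,-1]))
E
python3 - <<'E'
from h import *
rel([.42,.1,.30]); rel([.42,.1,.30],down(0))
E
```

```text
shift [-32.47 -34.71 -17.84] turn [0. 0. 0.]
shift [-32.47 -34.71 -17.84] turn [ 17.3  -4.4 -24.6]
```

Call:
{"api": "apply_moves", "payload": {"rows": [[-6.5,-7,-3.6,3,-1,-5,1],[-13,-14,-7.2,7,-2,-10,1],[-19.5,-21,-10.8,10,-3,-15,1],[-26,-28,-14.4,14,-4,-20,1],[-32.5,-34.7,-17.8,17.3,-4.4,-24.6,1],[-32.5,-34.7,-17.8,17.3,-4.4,-24.6,1],[-32.5,-34.7,-17.8,17.3,-4.4,-24.6,1],[-32.5,-34.7,-17.8,17.3,-4.4,-24.6,1]]}}

```text
t: 2.5
tcp_pos: [0.3941, 0.2015, 0.2951]
eef_rot: [0.007, 1.0, 0.002, 0.001]
force: [1.3, 1.1, -0.1]
opening: 0.003
```

```bash
cat > fit.py <<'E'
from h import *
import json,itertools
from scipy.optimize import least_squares
D=json.load(open("D.json")); s=sensors.read_state(); print(s["t"],s["qpos"],s["tcp_pos"])
D.append([list(map(float,s[k])) for k in("qpos","tcp_pos","eef_rot")]); json.dump(D,open("D.json","w"))
def R(ax,a): return Ro.from_rotvec(a*np.eye(3)[ax]).as_matrix()
res=[]
for sg in itertools.product([1,-1],repeat=6):
    def f(x):
        e=[]
        for q,p,r in D:
            M=R(2,q[0]+x[0])
            for i in range(1,7): M=M@R(1 if i%2 else 2,sg[i-1]*q[i]+(x[1] if i==6 else 0))
            e.append((Ro.from_quat(r).inv()*Ro.from_matrix(M)).as_rotvec())
        return np.concatenate(e)
    b=min((least_squares(f,[a,c]) for a in(0,1.57,3.1,-1.57) for c in (0,1.57,3.1,-1.57)),key=lambda o:o.cost)
    res.append((b.cost,sg,b.x))
res.sort(key=lambda r:r[0])
for r in res[:4]: print(r)
E
python3 fit.py
```

```text
2.5 [-0.1788  0.039  -0.3604  1.9672  0.0127  1.1349  1.013 ] [0.3941 0.2015 0.2951]
(np.float64(0.24186777562094167), (1, 1, 1, 1, 1, 1), array([3.3451, 2.3677]))
(np.float64(0.24186777562094172), (-1, 1, -1, 1, -1, 1), array([ 0.2035, -0.7739]))
(np.float64(0.385509577889857), (1, -1, 1, -1, 1, 1), array([1.5263, 1.4288]))
(np.float64(0.3855095778898573), (-1, -1, -1, -1, -1, 1), array([-1.6153, -1.7128]))
```

```bash
sed -i 's/R(2,q\[0\]+x\[0\])/R(2,-q[0]+x[0])/' fit.py; sed -i 's/^D.append/if 0: D.append/' fit.py; python3 fit.py
```

```text
2.5 [-0.1788  0.039  -0.3604  1.9672  0.0127  1.1349  1.013 ] [0.3941 0.2015 0.2951]
(np.float64(3.361803128736681e-06), (1, -1, 1, -1, 1, -1), array([6.2831, 1.5709]))
(np.float64(3.361803128736768e-06), (-1, -1, -1, -1, -1, -1), array([3.1415, 4.7125]))
(np.float64(0.016731904030033804), (1, 1, 1, 1, 1, -1), array([1.8187, 2.5098]))
(np.float64(0.016731904030033808), (-1, 1, -1, 1, -1, -1), array([-1.3229, -0.6317]))
```

```bash
cat > kin.py <<'E'
from h import *
import json
def Rx(ax,a): return Ro.from_rotvec(a*np.eye(3)[ax]).as_matrix()
def frames(q):
    M=Rx(2,-q[0]); F=[np.eye(3),M]
    for i in range(1,7):
        M=M@(Rx(1,q[i]) if i%2 else Rx(2,-q[i]+(np.pi/2 if i==6 else 0))); F.append(M)
    return F
def cols(q):
    F=frames(q); return np.stack([F[0][:,2],F[3][:,2],F[3][:,0],F[5][:,2],F[5][:,0],F[6][:,2],F[6][:,0]],1)
def fitL():
    D=json.load(open("D.json")); A=np.vstack([cols(d[0]) for d in D]); b=np.concatenate([d[1] for d in D])
    L=np.linalg.lstsq(A,b,rcond=1e-6); return L[0],A@L[0]-b,L[3]
def fk(q,L): F=frames(q); return cols(q)@L,F[7]
E
python3 -c "
from kin import *
print(fitL())"
```

```text
(array([ 0.1599,  0.5453,  0.0081,  0.3949, -0.1007,  0.3327, -0.0026]), array([-0.0137,  0.0126, -0.0024,  0.0004, -0.0001, -0.0001, -0.0207,
        0.0166,  0.0024]), array([3.4413, 2.9826, 0.3313, 0.2716, 0.2033, 0.1669, 0.0951]))
```

Call:
{"api": "apply_moves", "payload": {"rows": [[0,0,-5,8,0,0,1],[-2,0,-10,16,0,0,1],[-4,0,-10,24,0,0,1]]}}

```text
t: 2.8
tcp_pos: [0.4365, 0.2032, 0.4022]
eef_rot: [0.01, 0.979, -0.206, 0.005]
force: [0.5, -1.0, -0.3]
opening: 0.003
```

```bash
cat > add.py <<'E'
from kin import *
D=json.load(open("D.json")); s=sensors.read_state(); print(s["t"],s["qpos"],s["tcp_pos"],s["eef_rot"])
D.append([list(map(float,s[k])) for k in("qpos","tcp_pos","eef_rot")]); json.dump(D,open("D.json","w"))
for d in D: print((Ro.from_matrix(frames(d[0])[7]).inv()*Ro.from_quat(d[2])).magnitude())
print(fitL())
E
python3 add.py
```

```text
2.8 [-0.3514  0.2228 -0.4453  1.6011  0.3843  1.6418  0.718 ] [0.4365 0.2032 0.4022] [ 0.0098  0.9785 -0.2058  0.0047]
0.0026213657702615443
3.076677701135311e-16
2.5369572254986044e-16
3.404612960667936e-16
(array([ 0.3054,  0.5734,  0.0085,  0.4495,  0.0305,  0.3626, -0.    ]), array([-0.0067,  0.0155, -0.0043, -0.0162,  0.0083,  0.0027, -0.0263,
        0.0132,  0.0041, -0.0064,  0.0064, -0.0025]), array([3.9478, 3.4267, 0.4987, 0.4425, 0.3669, 0.2328, 0.1991]))
```

Call:
{"api": "apply_moves", "payload": {"rows": [[0,-2,0,8,0,-5,1],[0,-4,0,16,0,-8,1],[0,-4,0,24,0,-8,1]]}}

```text
t: 3.1
tcp_pos: [0.4343, 0.1644, 0.4132]
eef_rot: [-0.059, 0.912, -0.406, -0.016]
force: [0.7, -0.2, -0.2]
opening: -0.004
```

```bash
python3 add.py
```

```text
3.1 [-0.4896  0.3704 -0.4502  1.5909  0.6477  1.9107  0.7264] [0.4343 0.1644 0.4132] [-0.0594  0.912  -0.4056 -0.0156]
0.0026213657702615443
3.076677701135311e-16
2.5369572254986044e-16
3.404612960667936e-16
1.2538178197073505e-16
(array([ 0.3064,  0.5702,  0.0076,  0.4472,  0.0255,  0.3664, -0.0014]), array([-0.0076,  0.0149, -0.004 , -0.016 ,  0.0091,  0.003 , -0.026 ,
        0.0134,  0.0037, -0.0085,  0.0051, -0.0032,  0.0021,  0.0013,
        0.0004]), array([4.362 , 3.8075, 0.8079, 0.6468, 0.5435, 0.2445, 0.2232]))
```

```bash
sed -i 's/F\[6\]\[:,0\]\],1)/F[6][:,0],F[1][:,1],F[3][:,1],F[5][:,1]],1)/' kin.py; python3 -c "
from kin import *
print(fitL())"
```

```text
(array([ 0.3478,  0.5038,  0.0025,  0.4673,  0.0008,  0.3589,  0.0001,
       -0.0117, -0.0129, -0.0021]), array([-0.0001,  0.0003,  0.0004, -0.    , -0.0001, -0.0004,  0.    ,
       -0.0001,  0.0003,  0.0001, -0.0001, -0.0003, -0.    , -0.    ,
        0.0001]), array([4.384 , 4.1005, 3.5336, 0.7785, 0.7264, 0.4627, 0.2679, 0.2254,
       0.0767, 0.0607]))
```

```bash
cat >> kin.py <<'E'
LO=np.array([-2.88,-.31,-1.54,.2,-1.41,.19,-2.57]); HI=np.array([2.88,2.03,1.56,2.42,4.55,2.02,2.57])
def hor(psi,flip=1,pitch=0): # tool z along yaw psi (deg), tool x up*flip
    z=np.array([np.cos(np.radians(psi)),np.sin(np.radians(psi)),0]); x=np.array([0,0,1.])*flip; 
    R=Ro.from_matrix(np.stack([x,np.cross(z,x),z],1)); return R*Ro.from_euler('y',pitch*flip,degrees=True)
def ik(p,R,L,q0,w=1e-3):
    from scipy.optimize import least_squares
    def f(q):
        a,M=fk(q,L); e=(R.inv()*Ro.from_matrix(M)).as_rotvec()
        return np.r_[(a-p)*5,e*2,w*(q-q0)]
    o=least_squares(f,np.clip(q0,LO+.03,HI-.03),bounds=(LO+.02,HI-.02)); a,M=fk(o.x,L)
    return o.x,np.linalg.norm(a-p)+(R.inv()*Ro.from_matrix(M)).magnitude()
E
cat > plan.py <<'E'
from kin import *
L=fitL()[0]; q0=np.array(sensors.read_state()["qpos"]); rng=np.random.default_rng(0)
B=np.array([.663,-.094,.125])
for flip in(1,-1):
  for psi in(-8,-20,-30,-40,-50):
    d=np.array([np.cos(np.radians(psi)),np.sin(np.radians(psi)),0]); best=None
    for k in range(12):
        qs=q0 if k==0 else rng.uniform(LO,HI)
        Q=[];E=[];q=qs
        for p in(B,B-.09*d,B+[0,0,.12]):
            q,e=ik(p,hor(psi,flip),L,q if len(Q)<2 else Q[0]);Q.append(q);E.append(e)
        m=min(np.minimum(q-LO,HI-q).min() for q in Q)
        if max(E)<5e-3:
            sc=np.abs(Q[1]-q0).max()-2*m
            if best is None or sc<best[0]: best=(sc,m,Q)
    if best: print(flip,psi,best[0],best[1]); print(np.array(best[2]))
E
python3 plan.py
```

```text
1 -30 1.1551493123112855 0.04184823705904028
[[-1.1029  1.4504  0.779   2.2649  2.0841  0.9632  0.8555]
 [-1.2702  1.4169  0.6591  2.3739  1.8866  0.9843  0.9007]
 [-1.159   1.2037  0.9704  2.3782  2.2741  0.8937  0.9281]]
1 -40 0.719953364665743 0.15437838459914976
[[-0.8919  1.2     0.515   2.1613  1.8558  1.144   1.2936]
 [-1.0248  1.1658  0.4083  2.2356  1.6764  1.2114  1.3207]
 [-0.9543  0.9251  0.6356  2.2656  1.9209  1.0862  1.4556]]
1 -50 0.2794301490442417 0.2860821463243828
[[-0.8753  1.1682  0.4741  2.0378  1.6037  1.138   1.5383]
 [-0.9946  1.1313  0.3805  2.0759  1.4479  1.2262  1.578 ]
 [-0.9242  0.9091  0.563   2.1339  1.6441  1.1199  1.7034]]
-1 -30 2.3393642628513933 0.020000000095230508
[[ 0.2261  1.1865 -0.5185  2.2357  2.6463  2.     -1.2574]
 [-0.1849  1.1479 -0.3064  2.3523  2.2379  2.     -1.653 ]
 [ 0.2965  0.8942 -0.6539  2.3442  2.5313  1.8569 -1.1618]]
-1 -40 2.0612828627744926 0.1376577777826682
[[-0.2085  1.0725 -0.1967  2.1451  2.1374  1.7526 -1.5349]
 [-0.3078  1.1025 -0.3043  2.2194  1.9667  1.8823 -1.6102]
 [-0.1912  0.7807 -0.2311  2.2464  2.1043  1.647  -1.3792]]
-1 -50 1.6356185461756492 0.020000000000000018
[[-1.4872  2.01    1.2708  2.0414 -0.3394  0.243  -0.1906]
 [-1.6921  1.9761  1.2254  2.0814 -0.332   0.3982 -0.2044]
 [-1.4158  1.6435  1.3176  2.1408  0.7523  0.21   -0.963 ]]
```

```bash
cat > go.py <<'E'
from kin import *
L=fitL()[0]; s=sensors.read_state(); q=np.array(s["qpos"])
A=np.array([.565,-.010,.22]); R=hor(-42); rel(A,R)
R1=Ro.from_quat(s["eef_rot"]); w=(R1.inv()*R).as_rotvec()
for a in np.linspace(0,1,9)[1:]:
    q,e=ik(s["tcp_pos"]+a*(A-s["tcp_pos"]),R1*Ro.from_rotvec(a*w),L,q,.02); print(a,q,round(e,4))
for p in([.565,-.01,.125],[.663,-.094,.125],[.663,-.094,.245]):
    q,e=ik(np.array(p),R,L,q,.02); print(p,q,round(e,4))
p=imaging.camera("wrist"); print(p["T_tool_cam"],p["vertical_fov"])
E
python3 go.py
```

```text
shift [-12.79   1.1   26.14] turn [ 67.3  -0.2 -92.5]
0.125 [-0.4973  0.4465 -0.4547  1.6405  0.7583  1.9298  0.874 ] 0.0
0.25 [-0.5036  0.5154 -0.4562  1.7077  0.874   1.9334  1.0121] 0.0
0.375 [-0.5076  0.5784 -0.4532  1.79    0.9943  1.9236  1.1391] 0.0
0.5 [-0.5088  0.6366 -0.4438  1.8845  1.1201  1.9029  1.2544] 0.0
0.625 [-0.5066  0.6915 -0.4254  1.9876  1.2542  1.8744  1.3581] 0.0
0.75 [-0.5001  0.7442 -0.3946  2.0955  1.401   1.841   1.4515] 0.0
0.875 [-0.4883  0.7956 -0.3462  2.2034  1.567   1.8053  1.5368] 0.0
1.0 [-0.4698  0.8457 -0.2736  2.3055  1.7603  1.7692  1.6178] 0.0
[0.565, -0.01, 0.125] [-0.4862  1.087  -0.2373  2.2149  1.783   1.808   1.473 ] 0.0001
[0.663, -0.094, 0.125] [-0.3421  1.0606 -0.0728  2.1253  2.029   1.6469  1.5603] 0.0
[0.663, -0.094, 0.245] [-0.3384  0.7726 -0.0823  2.2254  2.0146  1.5605  1.7265] 0.0001
[[ 0.0013 -0.9649 -0.2626  0.0662]
 [ 1.      0.0012  0.0004  0.0001]
 [-0.0001 -0.2626  0.9649 -0.1414]
 [ 0.      0.      0.      1.    ]] 68.56322385885186
```

Call:
{"api": "apply_moves", "payload": {"rows": [[-0.9,0.1,1.8,4.7,0,-6.5,1],[-1.8,0.2,3.7,9.4,0,-13,1],[-2.7,0.2,5.5,14.1,0,-19.4,1],[-3.6,0.3,7.3,18.8,-0.1,-25.9,1],[-4.5,0.4,9.2,23.6,-0.1,-32.4,1],[-5.4,0.5,11,28.3,-0.1,-38.9,1],[-6.3,0.5,12.8,33,-0.1,-45.3,1],[-7.2,0.6,14.6,37.7,-0.1,-51.8,1],[-8.1,0.7,16.5,42.4,-0.1,-58.3,1],[-9,0.8,18.3,47.1,-0.1,-64.8,1],[-9.8,0.8,20.1,51.8,-0.2,-71.2,1],[-10.7,0.9,22,56.5,-0.2,-77.7,1]]}}

```text
t: 4.35
tcp_pos: [0.5426, 0.0195, 0.2465]
eef_rot: [0.6, -0.395, 0.658, 0.226]
force: [0.5, -0.5, -0.2]
opening: 0.002
```

```bash
python3 add.py|head -1; python3 -c "
from kin import *
rel([.565,-.01,.22],hor(-42))"
```

```text
4.35 [-0.4883  0.7843 -0.3748  2.1721  1.5185  1.8169  1.5182] [0.5426 0.0195 0.2465] [ 0.5995 -0.3954  0.6581  0.2261]
shift [-2.44  0.66  3.78] turn [ 10.5   0.5 -14.6]
```

Call:
{"api": "apply_moves", "payload": {"rows": [[-1,0.3,1.8,5,0,-7,1],[-2.2,0.6,3.5,10,0,-13.5,1],[-2.2,0.6,3.5,10,0,-13.5,1],[-2.2,0.6,3.5,10,0,-13.5,1]]}}

```text
t: 4.75
tcp_pos: [0.5628, -0.0084, 0.2234]
eef_rot: [0.657, -0.266, 0.659, 0.249]
force: [0.4, 0.9, 0.6]
opening: -0.001
```

```bash
cat > look.py <<'E'
import sys
from kin import *
n=sys.argv[1]; s=sensors.read_state(); print(s["t"],s["tcp_pos"],s["force"]); R1=Ro.from_quat(s["eef_rot"]); print(R1.as_matrix())
p=imaging.camera("wrist"); T=p["T_tool_cam"]; W=np.eye(4); W[:3,:3]=R1.as_matrix(); W[:3,3]=s["tcp_pos"]; C=W@T
p["R"]=C[:3,:3].T; p["t"]=-C[:3,:3].T@C[:3,3]; save(p,n+".png"); np.savez(n+".npz",c=cloud(p),R=p["R"],t=p["t"],i=p["img"])
for q in("lip_plate","lip_edge","pointer_tip"):
    for d in models.landmark_of(p,q)[:2]: print(q,d["conf"],np.array(d["position"]))
E
python3 look.py w1; python3 -c "
from kin import *
rel([.565,-.01,.125],hor(-42))"
```

```text
4.75 [ 0.5628 -0.0084  0.2234] [0.4297 0.8559 0.6075]
[[-0.0114 -0.679   0.734 ]
 [-0.0217 -0.7337 -0.6791]
 [ 0.9997 -0.0236 -0.0064]]
pointer_tip 0.97 [0.6718 0.0819 0.254 ]
shift [-9.89  0.43  0.41] turn [ 0.6  0.3 -1.5]
```

View pics/w1.png

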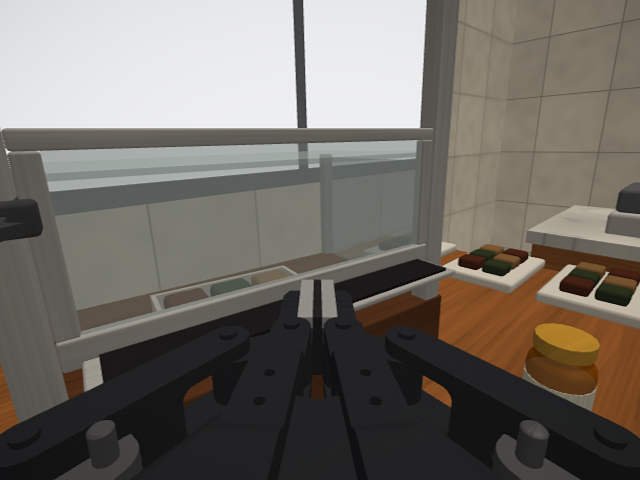

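The wrist view shows the shut fingertips at (318,285), the lip's black strip from (100,350) to (445,270), the pointer at the left (20,220) and the jar at (565,345). I need to know how far out the finger links reach before going under the lip at an angle.

Run:
```python
from kin import *
d=np.load("w1.npz"); c=d["c"]; s=sensors.read_state(); R1=Ro.from_quat(s["eef_rot"])
t=R1.inv().apply(c.reshape(-1,3)-s["tcp_pos"]).reshape(c.shape)*1000
for u,v in((235,333),(228,340),(210,335),(400,333),(290,322),(318,290),(303,300),(295,290),(335,300),(100,428),(20,435),(150,375)): print(u,v,t[v,u])
m=(abs(t[...,0])<40)&(abs(t[...,1])<120)&(t[...,2]<5)&(t[...,2]>-120)&(d["c"][...,2]>.19)
for a in range(-110,5,10):
    k=m&(abs(t[...,2]-a)<5)
    if k.any(): print(a,t[k][:,0].max().round(),t[k][:,1].min().round(),t[k][:,1].max().round())
print("pointer region"); 
P=c[195:250,0:50].reshape(-1,3);I=d["i"][195:250,0:50].reshape(-1,3).max(1)<90; P=P[I&(P[:,2]>.2)]; print(len(P),np.percentile(P,[1,5,25,50,75,95,99],axis=0))
L=fitL()[0]
for psi in(-25,-30,-35):
    q=np.array(s["qpos"])
    for p in([.575,-.02,.125],[.658,-.094,.125],[.658,-.094,.245]):
        q,e=ik(np.array(p),hor(psi),L,q,.02); print(psi,p,q,round(e,4))
```

```text
235 333 [ 11.4376 -21.5654 -49.5108]
228 340 [ 10.5159 -23.1122 -51.7654]
210 335 [ 10.2173 -29.1953 -48.5785]
400 333 [ 12.4205  26.039  -50.9991]
290 322 [ 11.8265  -5.9915 -43.6463]
318 290 [  9.4401   2.7374 -13.818 ]
303 300 [  9.6924  -2.7615 -23.4355]
295 290 [-62.56   -16.8514 151.2249]
335 300 [  5.8678   9.3614 -15.2192]
100 428 [  9.4193 -41.4045 -82.7518]
20 435 [ 11.7544 -53.5753 -86.9151]
150 375 [ 10.4534 -38.2248 -67.4067]
-100 20.0 -17.0 27.0
-90 20.0 -59.0 64.0
-80 17.0 -60.0 64.0
-70 17.0 -52.0 58.0
-60 16.0 -45.0 49.0
-50 13.0 -37.0 42.0
-40 13.0 -29.0 32.0
-30 10.0 -11.0 16.0
-20 10.0 -11.0 16.0
-10 11.0 -11.0 16.0
0 10.0 -8.0 14.0
pointer region
1659 [[0.6652 0.0692 0.2408]
 [0.667  0.0706 0.2438]
 [0.6915 0.0745 0.251 ]
 [0.6987 0.0788 0.2546]
 [0.7    0.083  0.2584]
 [0.7096 0.0863 0.2624]
 [0.7115 0.0876 0.264 ]]
-25 [0.575, -0.02, 0.125] [-0.4315  1.1347 -0.1308  2.3907  2.1561  1.8876  1.3263] 0.0001
-25 [0.658, -0.094, 0.125] [-0.3117  1.0906  0.0571  2.295   2.4111  1.7198  1.3712] 0.0001
-25 [0.658, -0.094, 0.245] [-0.04    0.7663 -0.2267  2.4     2.5048  1.6744  1.6894] 0.0022
-30 [0.575, -0.02, 0.125] [-0.4445  1.1135 -0.1698  2.3428  2.0458  1.8522  1.3716] 0.0001
-30 [0.658, -0.094, 0.125] [-0.3207  1.0758  0.0036  2.2554  2.2903  1.6942  1.4264] 0.0001
-30 [0.658, -0.094, 0.245] [-0.329   0.755   0.0127  2.3669  2.2981  1.5512  1.5797] 0.0001
-35 [0.575, -0.02, 0.125] [-0.4537  1.097  -0.2002  2.2893  1.9442  1.8252  1.4201] 0.0001
-35 [0.658, -0.094, 0.125] [-0.3285  1.0656 -0.0409  2.2083  2.1755  1.6756  1.4829] 0.0001
-35 [0.658, -0.094, 0.245] [-0.33    0.7571 -0.0432  2.3149  2.1698  1.5558  1.6453] 0.0001
```

Run:
```python
from kin import *
rel([.57,-.02,.125],hor(-32,1,2))
```

```text
shift [-9.87  0.82  1.46] turn [10.7  2.2 -1.4]
```

Call:
{"api": "apply_moves", "payload": {"rows": [[-2.5,0.2,0.4,4,0.8,-0.5,1],[-5,0.4,0.8,8,1.6,-1,1],[-7.5,0.6,1.1,10.7,2.2,-1.4,1],[-9.8,0.8,1.5,10.7,2.2,-1.4,1],[-9.8,0.8,1.5,10.7,2.2,-1.4,1],[-9.8,0.8,1.5,10.7,2.2,-1.4,1]]}}

```text
t: 5.55
tcp_pos: [0.5699, -0.0209, 0.1255]
eef_rot: [0.668, -0.19, 0.691, 0.199]
force: [0.6, -0.5, 1.0]
opening: 0.004
```

```bash
python3 look.py w2; python3 -c "
from kin import *
rel([.658,-.093,.128],hor(-32,1,2))"
```

```text
5.55 [ 0.5699 -0.0209  0.1255] [ 0.6278 -0.5409  1.0269]
[[-0.0276 -0.5293  0.848 ]
 [ 0.0213 -0.8485 -0.5288]
 [ 0.9994  0.0034  0.0347]]
lip_plate 0.84 [ 0.6826 -0.0958  0.1454]
lip_edge 0.63 [ 0.6434 -0.0904  0.1532]
lip_edge 0.63 [0.6707 0.0834 0.2517]
pointer_tip 0.73 [0.6739 0.0812 0.2517]
shift [-0.28  1.46 11.27] turn [-0.1 -0.   0.1]
```

View pics/w2.png

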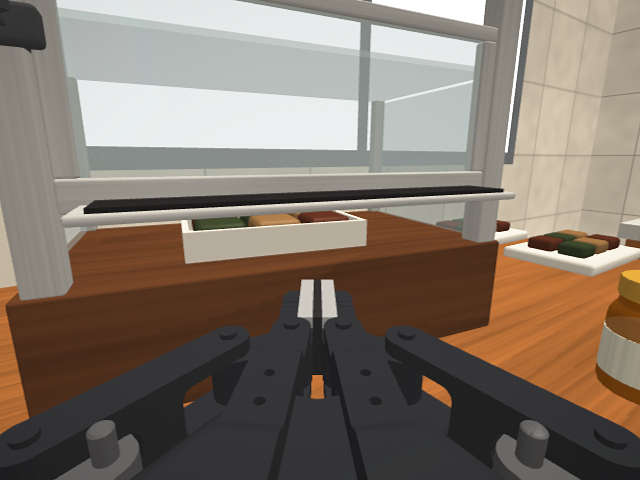

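The wrist view shows the lip as a thin plate at rows 195–215, above the fingertips at (318,285), with the space below it free. I'll slide the fingers under it.

Call:
{"api": "apply_moves", "payload": {"rows": [[0,0.5,3.5,0,0,0,1],[-0.1,1,7,0,0,0,1],[-0.2,1.3,9.5,0,0,0,1],[-0.3,1.5,11.2,0,0,0,1],[-0.3,1.5,11.2,0,0,0,1],[-0.3,1.5,11.2,0,0,0,1]]}}

```text
t: 6.35
tcp_pos: [0.6568, -0.0934, 0.1272]
eef_rot: [0.668, -0.19, 0.691, 0.199]
force: [0.6, -0.5, 0.1]
opening: 0.002
```

```bash
cat > m.py <<'E'
import sys
from kin import *
s=sensors.read_state(); print(s["t"],s["tcp_pos"],s["force"],s["qpos"])
for n in("top","scene"):
    p=imaging.camera(n); save(p,n+sys.argv[1]+".png"); P=cloud(p).reshape(-1,3); I=p["img"].reshape(-1,3).max(1)
    # pad (dark) top, in case-lip coordinates
    y=np.radians(-8.1); d=P[:,:2]-np.array([.684,-.095]); a=d@[np.cos(y),np.sin(y)]; b=d@[-np.sin(y),np.cos(y)]
    m=(a>-.037)&(a<-.015)&(abs(b)<.14)&(I<60)&(P[:,2]>.13)&(P[:,2]<.32); k=np.median(P[m][:,2]) if m.any() else np.nan
    m&=abs(P[:,2]-k)<.01; print(n,"pad top z",m.sum(),P[m][:,2].mean(),"-> lip_edge",P[m][:,2].mean()-.006)
    for q in("pointer_tip","lip_edge"):
        for e in models.landmark_of(p,q)[:1]: print(q,e["conf"],np.array(e["position"]))
    # pointer: dark, just beyond the left end of lip
    m=(a>-.045)&(a<-.0)&(b>.172)&(b<.19)&(P[:,2]>.225)&(P[:,2]<.285)&(I<110)
    if m.any(): print("pointer top z",m.sum(),np.percentile(P[m][:,2],[10,25,50,75,90]),P[m].mean(0))
E
python3 m.py 3
```

```text
6.35 [ 0.6568 -0.0934  0.1272] [ 0.5793 -0.5313  0.0977] [-0.3398  1.0962  0.0002  2.2285  2.2306  1.7192  1.429 ]
top pad top z 1548 0.16007797608551372 -> lip_edge 0.1540779760855137
pointer_tip 0.62 [0.6708 0.0776 0.255 ]
lip_edge 0.58 [ 0.6376 -0.0888  0.1531]
pointer top z 203 [0.2551 0.256  0.2575 0.2611 0.264 ] [0.6885 0.0885 0.2584]
scene pad top z 1641 0.15937862219727114 -> lip_edge 0.15337862219727114
pointer_tip 0.8 [0.6721 0.0779 0.253 ]
lip_edge 0.57 [ 0.637  -0.0905  0.1499]
pointer top z 188 [0.2539 0.2552 0.257  0.2618 0.2644] [0.6885 0.0884 0.2586]
```

Call:
{"api": "apply_moves", "payload": {"rows": [[0.6,0,0.02,0,0,0,1],[1.0,0,0.03,0,0,0,1],[1.4,0,0.05,0,0,0,1],[2.0,0,0.07,0,0,0,1],[2.8,0.01,0.1,0,0,0,1],[3.6,0.01,0.12,0,0,0,1],[4.4,0.02,0.15,0,0,0,1],[5.2,0.02,0.18,0,0,0,1],[5.8,0.02,0.2,0,0,0,1],[6.2,0.02,0.22,0,0,0,1],[6.4,0.02,0.22,0,0,0,1],[6.4,0.02,0.22,0,0,0,1]]}}

```text
t: 7.85
tcp_pos: [0.6569, -0.0936, 0.191]
eef_rot: [0.668, -0.19, 0.691, 0.199]
force: [-0.2, 1.5, -1.3]
opening: 0.002
```

```bash
python3 m.py 4; python3 look.py w4
```

```text
7.85 [ 0.6569 -0.0936  0.191 ] [-0.232   1.469  -1.2886] [-0.3446  0.9345  0.006   2.2981  2.2384  1.6592  1.5003]
top pad top z 1716 0.21066706128296436 -> lip_edge 0.20466706128296436
pointer_tip 0.88 [0.6715 0.0816 0.2544]
lip_edge 0.75 [ 0.6398 -0.0903  0.1999]
pointer top z 208 [0.2545 0.2559 0.2572 0.2606 0.2642] [0.6886 0.0886 0.2583]
scene pad top z 1773 0.20979087392166398 -> lip_edge 0.20379087392166398
pointer_tip 0.7 [0.673  0.0786 0.2544]
lip_edge 0.73 [ 0.6354 -0.0917  0.2036]
pointer top z 179 [0.2534 0.2551 0.257  0.2614 0.2637] [0.6885 0.0885 0.2582]
8.15 [ 0.6569 -0.0939  0.1905] [-0.0711  0.4468  0.2946]
[[-0.0277 -0.5297  0.8477]
 [ 0.0224 -0.8482 -0.5293]
 [ 0.9994  0.0043  0.0354]]
lip_edge 0.9 [ 0.6408 -0.0888  0.2053]
```

View pics/w4.png

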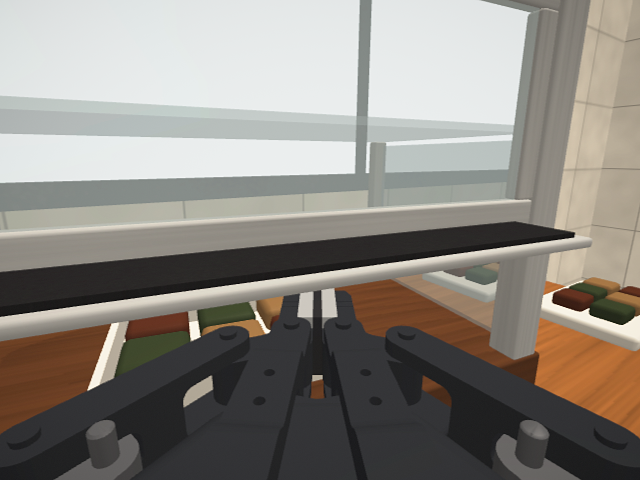

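The wrist view shows the fingertips under the lip's front edge near (318,290), and the window is up about 50 mm. I'll go up another 45 mm slowly, then compare closely.

Call:
{"api": "apply_moves", "payload": {"rows": [[0.4,0,0.01,0,0,0,1],[0.9,0,0.03,0,0,0,1],[1.5,0.01,0.05,0,0,0,1],[2.1,0.01,0.07,0,0,0,1],[2.7,0.01,0.1,0,0,0,1],[3.3,0.02,0.12,0,0,0,1],[3.8,0.02,0.13,0,0,0,1],[4.2,0.02,0.15,0,0,0,1],[4.4,0.02,0.15,0,0,0,1],[4.5,0.02,0.16,0,0,0,1],[4.5,0.02,0.16,0,0,0,1]]}}

```text
t: 9.45
tcp_pos: [0.6569, -0.0936, 0.2356]
eef_rot: [0.668, -0.19, 0.691, 0.199]
force: [-0.5, 0.1, -2.0]
opening: 0.0
```

```bash
python3 m.py 5; python3 m.py 5
python3 - <<'E'
import cv2,numpy as np
a=cv2.imread("pics/top5.png")[190:250,260:330]; b=cv2.imread("pics/scene5.png")[175:255,275:355]
cv2.imwrite("pics/c5.png",np.hstack([cv2.resize(a,(400,400),interpolation=2),cv2.resize(b,(400,400),interpolation=2)]))
E
```

```text
9.45 [ 0.6569 -0.0936  0.2356] [-0.5284  0.1418 -1.9705] [-0.3474  0.8141  0.0093  2.3356  2.2425  1.6056  1.5645]
top pad top z 1912 0.2552466922086311 -> lip_edge 0.2492466922086311
pointer_tip 0.86 [0.6709 0.081  0.2536]
lip_edge 0.77 [ 0.6368 -0.089   0.2466]
pointer top z 199 [0.2547 0.256  0.2572 0.2608 0.264 ] [0.6884 0.0885 0.2583]
scene pad top z 1904 0.2544690132970129 -> lip_edge 0.24846901329701288
pointer_tip 0.7 [ 0.6363 -0.0911  0.2477]
lip_edge 0.8 [ 0.6362 -0.0934  0.2486]
pointer top z 180 [0.2538 0.2553 0.257  0.2604 0.264 ] [0.6882 0.0886 0.2581]
9.75 [ 0.657  -0.0937  0.2355] [-0.327  -0.7639 -1.1757] [-0.3473  0.8144  0.0094  2.3353  2.2426  1.6057  1.5644]
top pad top z 1909 0.2553131441017805 -> lip_edge 0.24931314410178051
pointer_tip 0.93 [0.6716 0.0796 0.2559]
lip_edge 0.85 [ 0.6387 -0.088   0.2471]
pointer top z 203 [0.2549 0.2559 0.2574 0.2614 0.2636] [0.6888 0.0885 0.2584]
scene pad top z 1914 0.2544485295457341 -> lip_edge 0.2484485295457341
pointer_tip 0.91 [0.6725 0.0794 0.253 ]
lip_edge 0.9 [ 0.6334 -0.0904  0.2483]
pointer top z 181 [0.2531 0.2549 0.2568 0.2615 0.2637] [0.6885 0.0887 0.258 ]
```

View pics/c5.png

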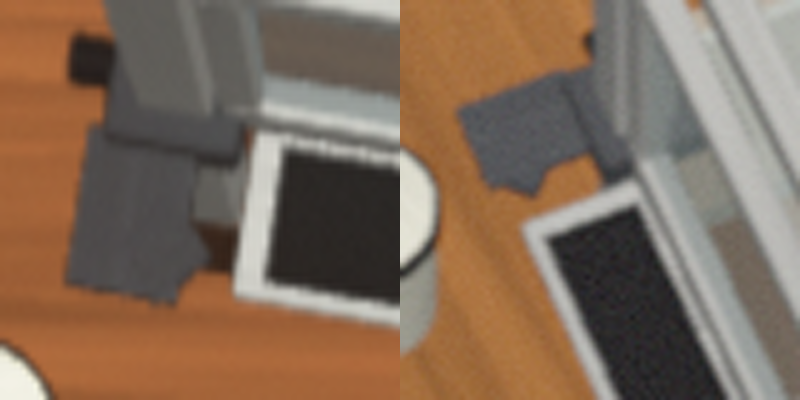

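The crops show the pointer plate with its tip at about crop (210,260), facing the lip's left end. I'll compare the plate's and pad's heights by depth, pixel region by region.

```bash
cat > cmp.py <<'E'
from kin import *
s=sensors.read_state(); print(s["t"],s["tcp_pos"])
S={"top":((276,291,217,231),(311,327,217,230)),"scene":((288,303,198,209),None)}
for n in("top","scene"):
    for k in range(3):
        p=imaging.camera(n); c=cloud(p); r=[]
        (a,b,e,f),L=S[n]; Z=c[e:f,a:b].reshape(-1,3); r.append(np.median(Z[:,2])); sd=Z[:,2].std()
        y=np.radians(-8.1); P=c.reshape(-1,3); d=P[:,:2]-np.array([.684,-.095]); u=d@[np.cos(y),np.sin(y)]; v=d@[-np.sin(y),np.cos(y)]
        m=(u>-.037)&(u<-.015)&(abs(v-.1)<.05)&(p["img"].reshape(-1,3).max(1)<60)&(abs(P[:,2]-.255)<.02); l=np.median(P[m][:,2])
        print(n,"ptr top",r[0],sd,Z.mean(0),"tip z",r[0]-.003,"| pad",m.sum(),l,"edge",l-.006,"| rise",r[0]-.003-l+.006)
E
python3 cmp.py
```

```text
10.05 [ 0.657  -0.0937  0.2355]
top ptr top 0.2569112821165368 0.08004980239426451 [0.679  0.1028 0.2646] tip z 0.2539112821165368 | pad 668 0.25523427446577324 edge 0.24923427446577323 | rise 0.00467700765076356
top ptr top 0.25647120384798683 0.05677772804599645 [0.6796 0.1032 0.2603] tip z 0.2534712038479868 | pad 669 0.25519587431282637 edge 0.24919587431282636 | rise 0.004275329535160461
top ptr top 0.25673821018631304 0.0014629021245985273 [0.6804 0.1036 0.2567] tip z 0.25373821018631304 | pad 668 0.2552482483249627 edge 0.24924824832496267 | rise 0.0044899618613503615
scene ptr top 0.25566247028119254 0.09603724245868467 [0.6736 0.1071 0.2493] tip z 0.25266247028119254 | pad 616 0.25452741629740916 edge 0.24852741629740915 | rise 0.0041350539837833825
scene ptr top 0.25524203741977597 0.054914695339347654 [0.6749 0.1101 0.243 ] tip z 0.25224203741977597 | pad 620 0.2542152476388533 edge 0.24821524763885328 | rise 0.004026789780922685
scene ptr top 0.25606186825887306 0.09614107356721976 [0.6735 0.107  0.2496] tip z 0.25306186825887306 | pad 613 0.25443398517141125 edge 0.24843398517141124 | rise 0.00462788308746181
```

Both cameras agree the lip has about 4.4 mm left to rise.

Call:
{"api": "apply_moves", "payload": {"rows": [[0.1,0,0,0,0,0,1],[0.2,0,0,0,0,0,1],[0.3,0,0.01,0,0,0,1],[0.38,0,0.01,0,0,0,1],[0.44,0,0.02,0,0,0,1],[0.44,0,0.02,0,0,0,1],[0.44,0,0.02,0,0,0,1]]}}

```text
t: 11.05
tcp_pos: [0.6569, -0.0936, 0.2396]
eef_rot: [0.669, -0.19, 0.691, 0.199]
force: [1.5, -0.5, -3.3]
opening: -0.001
```

```bash
python3 cmp.py
```

```text
11.05 [ 0.6569 -0.0936  0.2396]
top ptr top 0.2567841811768137 0.001304408097702276 [0.6803 0.1036 0.2568] tip z 0.2537841811768137 | pad 671 0.25913206554441787 edge 0.25313206554441786 | rise 0.0006521156323958058
top ptr top 0.2566258238509342 0.00142860049031 [0.6804 0.1036 0.2566] tip z 0.2536258238509342 | pad 675 0.25915513642992677 edge 0.25315513642992676 | rise 0.0004706874210074156
top ptr top 0.25653897375700996 0.0014143076384457876 [0.6804 0.1036 0.2565] tip z 0.25353897375700996 | pad 674 0.2592215262730817 edge 0.2532215262730817 | rise 0.00031744748392825185
scene ptr top 0.25536734243434683 0.09611693626695471 [0.6736 0.1072 0.2491] tip z 0.25236734243434683 | pad 614 0.2584085267248787 edge 0.2524085267248787 | rise -4.118429053185345e-05
scene ptr top 0.25544486395048877 0.05504616034134245 [0.6749 0.11   0.2431] tip z 0.25244486395048876 | pad 616 0.2584881556027907 edge 0.2524881556027907 | rise -4.329165230194075e-05
scene ptr top 0.2552152089763493 0.055198865970705106 [0.6749 0.11   0.2431] tip z 0.2522152089763493 | pad 616 0.25835215011531376 edge 0.25235215011531376 | rise -0.0001369411389644578
```

Level within about 0.3 mm. I'll lower the hand clear, then back out along the approach path.

Call:
{"api": "apply_moves", "payload": {"rows": [[-0.3,0,-0.01,0,0,0,1],[-0.8,0,-0.03,0,0,0,1],[-2,-0.01,-0.07,0,0,0,1],[-4,-0.02,-0.14,0,0,0,1],[-7,-0.03,-0.25,0,0,0,1],[-10,-0.04,-0.35,0,0,0,1],[-10.8,-0.05,-0.38,0,0,0,1],[-10.8,-0.5,-3.5,0,0,0,1],[-10.8,-1,-7,0,0,0,1],[-10.8,-1.5,-11,0,0,0,1],[-10.8,-1.5,-11,0,0,0,1],[-10.8,-1.5,-11,0,0,0,1]]}}

```text
t: 12.55
tcp_pos: [0.5747, -0.0241, 0.1283]
eef_rot: [0.668, -0.189, 0.691, 0.199]
force: [1.3, -0.8, -0.1]
opening: -0.001
```

```bash
python3 cmp.py; python3 m.py 6 | grep -v pointer; python3 look.py w6
python3 - <<'E'
from h import *
for n in("top","scene"):
    p=imaging.camera(n); save(p,n+"6.png")
    for q in("cup","honey_jar","cake_tray"):
        for d in models.landmark_of(p,q)[:1]: print(q,d["conf"],np.array(d["position"]))
E
```

```text
12.55 [ 0.5747 -0.0241  0.1283]
top ptr top 0.2565002380143789 0.0014068464859977063 [0.6804 0.1036 0.2565] tip z 0.2535002380143789 | pad 669 0.25922036233714885 edge 0.25322036233714884 | rise 0.0002798756772300296
top ptr top 0.25637791877536475 0.001458319478226919 [0.6804 0.1036 0.2565] tip z 0.25337791877536475 | pad 679 0.25919583895722903 edge 0.253195838957229 | rise 0.00018207981813572229
top ptr top 0.25657455325645595 0.0014599700580263304 [0.6804 0.1036 0.2565] tip z 0.25357455325645595 | pad 669 0.25921778040788673 edge 0.25321778040788673 | rise 0.0003567728485692149
scene ptr top 0.2560986003219412 0.12387486490675371 [0.6721 0.1042 0.2558] tip z 0.2530986003219412 | pad 620 0.25862539004791346 edge 0.25262539004791346 | rise 0.0004732102740277414
scene ptr top 0.25551467786996146 0.09606552461864647 [0.6735 0.1072 0.2494] tip z 0.25251467786996146 | pad 619 0.25837812957612555 edge 0.25237812957612554 | rise 0.00013654829383590895
scene ptr top 0.25555652691294894 0.05495130440984187 [0.6748 0.1099 0.2433] tip z 0.25255652691294894 | pad 616 0.2585307409558849 edge 0.2525307409558849 | rise 2.5785957064034318e-05
12.85 [ 0.5749 -0.0261  0.1286] [-0.7287 -0.2056 -0.0848] [-0.4563  1.129  -0.158   2.3168  2.0019  1.867   1.3673]
top pad top z 1934 0.25925527410116594 -> lip_edge 0.25325527410116594
scene pad top z 1928 0.25854826258480346 -> lip_edge 0.25254826258480345
lip_edge 0.74 [ 0.6373 -0.0887  0.2527]
13.15 [ 0.5746 -0.0253  0.1279] [ 0.262  -0.3255  0.1522]
[[-0.027  -0.5296  0.8478]
 [ 0.0219 -0.8482 -0.5291]
 [ 0.9994  0.0043  0.0345]]
lip_plate 0.88 [ 0.6829 -0.0982  0.2485]
lip_edge 0.69 [ 0.6402 -0.0894  0.2552]
pointer_tip 0.35 [ 0.6827 -0.0926  0.2477]
cup 0.95 [ 0.6415  0.1778 -0.0013]
honey_jar 0.7 [ 0.5228 -0.3064 -0.0005]
cup 0.6 [ 0.6367  0.1807 -0.0001]
honey_jar 0.84 [ 0.5223 -0.3092  0.0033]
```

View pics/w6.png

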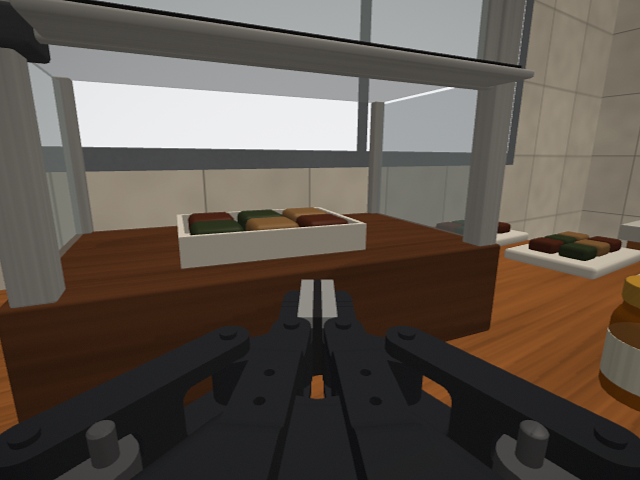

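The last view shows the window standing open, with the lip underside running from (50,30) to (530,75). The tray is undisturbed and the fingers are clear of everything. Handing in.

```bash
python3 -c "
from h import *
s=sensors.read_state(); print(s['t'],s['joint_velocities'],s['force']); print(arm.sign_off())"
```

```text
13.75 [-0.0014  0.0022 -0.0019 -0.0011 -0.0001 -0.002   0.0009] [ 0.2871 -0.4096  0.2914]
the job is handed in; nothing more can be done
None
```

The window is open with its lip level with the pointer. I pushed it straight up from beneath the lip with the fingers shut and nearly horizontal, then lowered the hand and backed it out. The job was handed in at about 13.8 s.

**Level:** with the hand away, depth from both fixed cameras puts the lip edge 0 to 0.5 mm below the pointer tip (about 0.253 m). It didn't move when the hand left. The trained networks scatter by a few mm around this. One of them put the pointer tip on the lip at low confidence (0.35), and I ignored that.

**Other objects:** the cup and jar read within about 4 mm of where they were at the start, which is the networks' own error. The tray network gave nothing in the last pictures, but the wrist view shows the tray standing undisturbed.

**At hand-in:** the arm was still, and the wrist force was about 0.6 N, which is sensor noise. The largest force I read was about 4 N; I only got readings at the end of each move.

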